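Draw out the probe arm under its hood and hold it at the index clip

TASK

Lever the hood of the sampling module open past upright with the blade of the flat opener, then lay the opener back on the bench clear of the module. Then squeeze the lock button on the head of the telescoping probe arm, draw the arm out until its pointer lines up with the index clip on the scale, and finish while still squeezing and holding it there. Do not shift the clip, and leave the tube rack, carton and pipette where they are.

Things in the scene. Friction and masses are not known exactly. Their poses are not given: they have to be found in the camera images.
- module: white sampling module fixed to the bench. Origin: centre of its underside; +x from open front to rear, +z up. Deck 340 x 170 mm, top at z=20 mm; open at x=-170..-60. Rear block x=50..170, y=-80..80, to z=78. Side cheeks, inner faces y=+-74, x=-55..50, to z=72; between them, under the hood, the arm's head. Scale with 10 mm ticks on the deck's right side (y=-75..-50)
- hood (a joint): grey hood, rad: 0 shut, grows as its front swings up and back to the stop at 2.1. 100 g, friction hinge (0.07 N m): stays where left. Top plate 110 mm long, 160 wide, 5 thick; front skirt 4 mm thick, down to 10 mm above the deck; no sides. The blade goes in the 10 mm slot under the skirt, then lifts and pushes the plate over from inside. 25 mm free between skirt and arm's head
- hood_hinge (a point): middle of the hood's hinge axis (along the module's y): module x=+50, z=78 mm, at the hood's upper rear edge
- hood_edge (a point): middle of the lower edge of the hood's front skirt; module x=-58, z=30 mm when shut; moves with the hood
- head (a point): centre of the probe arm's aluminium head: block 22 mm long (module x), 30 wide (y), 32 high (z=32..64), at module x=-20, y=0, z=48 mm when home. A 14 x 16 mm bar runs back from it into a fixed sleeve (34 mm wide, front at x=+21). Squeeze it from above across its width (along module y), which presses the button
- lock_button (a joint): black push button on the +y side of the head (16 mm long, 22 mm high, standing out 5 mm), m: 0 out, 0.005 flush; about 1.6 N to start, 5.6 N to press flush. Out, it locks the arm home; pressed more than about 3 mm it frees the arm
- probe_arm (a joint): extension of the arm, m: 0 home, grows as the head is drawn out towards the module's front (module -x), stop at 0.118. A return spring pulls it back with 2 N at home, 4 N at 0.1 m: let go, it runs back towards home
- pointer (a point): tip of the thin dark pointer strip that the head carries on its right (module -y) side, just above the deck: 14 mm in front of the head's centre and 52 mm to its right
- clip_mark (a point): tip of the index line of the black index clip (12 mm block on the right edge of the deck, 29 mm high over the bench), on the scale; same axes as the module. Lined up when pointer and clip_mark have the same module x
- index_clip (a joint): scale reading of the index clip, m: the arm's pointer lines up with it when probe_arm has the same value
- opener: loose flat opener lying on the bench, about 100 g: black handle 90 mm long, 18 wide, 36 high; steel blade 20 mm wide, 3 thick, flush with the handle's underside, reaching 75 mm beyond it. Origin: centre of the handle's underside; +x along the blade, +z up
- opener_grip (a point): point to grip the opener: in the handle, 20 mm ahead of its middle, 24 mm above its underside; the blade's tip is 100 mm further ahead
- blade_tip (a point): middle of the blade's tip edge, 1.5 mm above the opener's underside
- pipette: bystander: white and grey pipette lying on the bench, 186 mm long, 30 mm wide, 26 mm high, origin at its underside
- tube_rack: bystander: white rack of capped tubes, 80 x 140 mm, 86 mm high, origin at the centre of its underside
- carton: bystander: cardboard carton, 90 x 120 x 80 mm high, origin at the centre of its underside

How it is judged:
By the outcome, as a careful person would: the job done as asked, in the order asked, and still so for the second after the job is handed in, while the arm keeps its last pose, push and grip.
It also fails if it takes over 66 s, if anything falls off the work surface, if the arm or the gripper's body presses on something with over 40 N, if the wrist force passes 120 N, or if a joint passes its speed limit or range.

ROBOT

A 6-joint arm with a two-finger parallel gripper is mounted at the origin on the work surface. World frame = base frame: x ahead of the robot, y to its left, z up, the work surface at z = 0. Lengths are in m, angles in rad, forces in N, time in s.
With the tool pointing down it reaches from about 0.3 to 0.775 m from the base axis. Payload 14.6 kg.
Tool frame: the origin (TCP) lies on the mounting face of the last link; the fingertips stand 199 mm ahead of it and the grasp point (between the pads) lies manip.pinch_z ahead of it (manip.pinch_z is the distance from the TCP to the grasp point, in m); z points along the fingers, y is the line along which they close (so a half turn about z gives the same grasp; the last joint's range is limited). The gripper opens to 94 mm and grips with 3 to 60 N. Pads are 16 mm wide; open, the fingers measure 119 mm over their backs; the gripper's body (75 mm by 177 mm) begins 78 mm behind the grasp point.
Start: joints at [-1.198, 0.3, 1.521, -0, 1.321, -0.067], TCP at [0.234, -0.498, 0.405] pointing down, gripper open.
Joint ranges: [-3.03, 3.03], [-0.79, 2.21], [0.23, 2.52], [-1.04, 4.18], [0, 3.07], [-2.55, 2.55]. Speed limits (rad/s): [2.22, 2.22, 2.57, 3.14, 3.14, 3.14].

INTERFACE

Orientations are given as [roll, pitch, yaw] about the fixed x, y, z axes, in that order (R = Rz(yaw) Ry(pitch) Rx(roll)).
In Python, from cell import manip gives the robot as it stands. Calls block until the motion is done:
- manip.move_to(position, orientation): joint-space move of the TCP to a pose.
- manip.servo_line(position, vel=0.15, frame=None, guard=None): straight line of the TCP; frame=None keeps the orientation; vel is the mean speed in m/s. With guard (N) it stops when the force on the tool has changed by that much, and returns True; else False.
- manip.movej(angles): joint-space move.
- manip.open_gripper() and manip.grab(effort=None): open the fingers fully, or close them until they stop; effort is the grip in N (None keeps the last).
- manip.sleep(seconds).
- manip.solve_ik(position, orientation): joint angles nearest the present ones, or None.
- manip.read_camera(name): name is "side" or "top"; returns a dict with "image" (480x640x3 uint8, red, green, blue), "mtx" (3x3 intrinsics, pixels), "k1" (the pictures are not rectified: a ray, as slopes to the right and down, at radius r is drawn at 1 + k1 r^2 times it, then the intrinsics apply), "T" (4x4, takes a point from camera to world coordinates). Camera axes: x right, y down, z forward; pixel columns grow to the right and rows downward; lengths in m; the calibration is good to about 2 mm. A picture is of the moment at which its call begins. There is no depth.
A pose or a line that the arm cannot do raises manip.IKError and nothing moves.
- manip.finish_job(): hands the job in; it is judged then, once.
Readings, each from a call of its own:
- manip.current_time_s(): time.
- manip.current_q(): joint angles.
- manip.current_dq(): joint speeds.
- manip.current_joint_torque(): joint torques, N m.
- manip.current_position(): TCP position.
- manip.current_tool_rot(): TCP orientation.
- manip.current_force(): force on the tool from outside, world axes, zero at the start.
- manip.current_wrist_torque(): the same for the moment, N m.
- manip.current_opening(): finger opening in m.
- manip.current_grasp_force(): force on a finger pad.
Only numpy, scipy, OpenCV 4.12 (cv2) and the standard library are available. Lean on these libraries where they do the work, as an engineer would, in place of code of your own. Each camera call takes 0.05 s, during which the arm holds its last target. There are 200 camera calls.

## Working session

There is one attempt and no reset: what is moved stays moved. The work goes in short steps, each a Python script; the robot and the scene stay as the last script left them, time stands still between calls to the robot, and variables do not carry over. Pictures are saved under pics/ and viewed, at most 10 in all, crops included, and the job is handed in when it is done.

```bash
ls; mkdir -p pics; python3 - <<'E'
from cell import manip
import cv2
print(manip.pinch_z, manip.current_tool_rot(), manip.current_time_s())
for n in("side","top"):
    c=manip.read_camera(n); cv2.imwrite(f"pics/{n}0.png",c["image"][:,:,::-1]); print(n,c["mtx"],c["k1"],c["T"])
E
```

```text
pics
0.1804 [-3.14046297e+00 -8.95994261e-05  4.39809399e-01] 0.0
side [[585.84969212   0.         314.16240067]
 [  0.         585.84969212 232.46281851]
 [  0.           0.           1.        ]] -0.16250502659381652 [[-0.79786232 -0.28782303  0.52969201 -0.12049379]
 [-0.60273317  0.39738737 -0.69195087  0.90611607]
 [-0.01133352 -0.87134447 -0.4905409   0.72957616]
 [ 0.          0.          0.          1.        ]]
top [[527.27597899   0.         313.56218842]
 [  0.         527.27597899 243.52217897]
 [  0.           0.           1.        ]] -0.10105472026834575 [[-1.82094406e-02 -9.86884121e-01  1.60399964e-01  3.96676826e-01]
 [-9.99826607e-01  1.85984344e-02  9.24042761e-04 -7.99852406e-04]
 [-3.89511133e-03 -1.60355325e-01 -9.87051669e-01  1.04879133e+00]
 [ 0.00000000e+00  0.00000000e+00  0.00000000e+00  1.00000000e+00]]
```

View pics/top0.png

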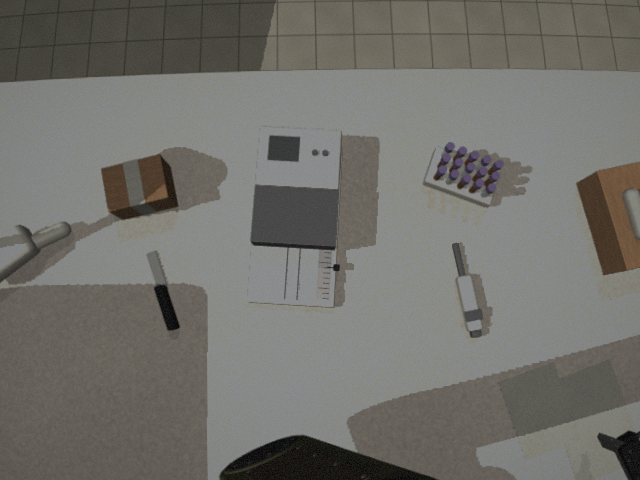

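View pics/side0.png

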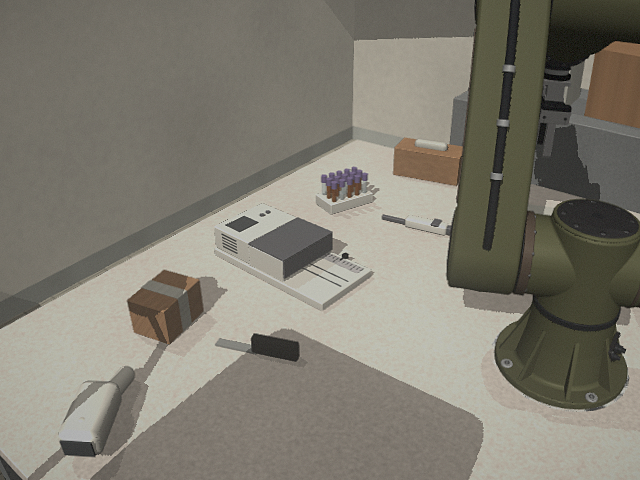

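The top view shows the opener (handle about (166,308), blade tip (153,252)), the module with deck front corners at (249,302) and (334,306), and the clip at (336,267). The side view agrees. Next I'll zoom in for pixel accuracy.

```bash
python3 - <<'E'
import cv2, numpy as np
t=cv2.imread("pics/top0.png"); s=cv2.imread("pics/side0.png")
R=lambda i,x,y,w,h,f:cv2.resize(i[y:y+h,x:x+w],None,fx=f,fy=f,interpolation=cv2.INTER_CUBIC)
cv2.imwrite("pics/c1.png",np.hstack([R(t,140,240,50,100,6),R(t,246,225,80+20,100,6)[:,:500]*1][:1]+[R(t,262,225,83,100,6)]))
a=R(s,205,200,175,112,4); cv2.imwrite("pics/c2.png",a)
E
```

```text
(no output)
```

View pics/c1.png

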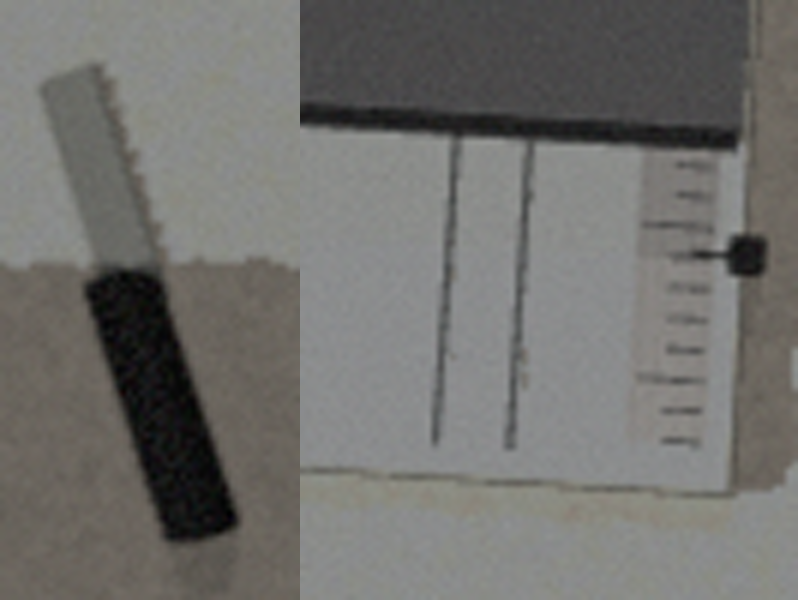

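View pics/c2.png

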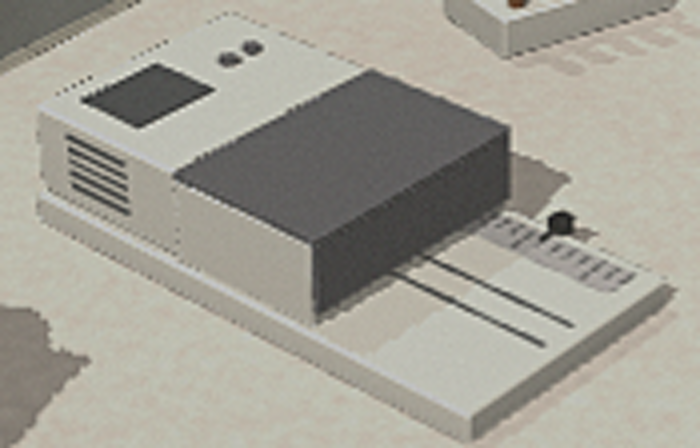

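c1 gives the opener tip edge at about (151.3,252.2) and the handle back at about (173.3,328). It also gives the deck's front-right corner at (334.1,306.6) and the clip line tip at (327.8,267.1), roughly at reading 59. c2 gives the deck and hood corners in the side view.

```bash
cat > h.py <<'E'
import numpy as np, cv2
from scipy.optimize import least_squares
from cell import manip
def proj(c,P):
    P=np.atleast_2d(P); T=np.linalg.inv(c["T"]); p=P@T[:3,:3].T+T[:3,3]; s=p[:,:2]/p[:,2:]
    s=s*(1+c["k1"]*(s**2).sum(1,keepdims=True)); return s*[c["mtx"][0,0],c["mtx"][1,1]]+c["mtx"][:2,2]
def tow(m,p):  # (x,y,yaw) frame -> world
    p=np.atleast_2d(p).astype(float); c,s=np.cos(m[2]),np.sin(m[2])
    return np.c_[m[0]+c*p[:,0]-s*p[:,1], m[1]+s*p[:,0]+c*p[:,1], p[:,2]]
def fit(obs,x0):  # obs: list of (cam, local points mm, pixels)
    f=lambda m:np.concatenate([(proj(c,tow(m,np.array(P)/1e3))-p).ravel() for c,P,p in obs])
    r=least_squares(f,x0,loss="soft_l1"); return r.x, f(r.x).reshape(-1,2)
E
cat > fit.py <<'E'
from h import *
t,s=manip.read_camera("top"),manip.read_camera("side")
a=np.array
m,r=fit([(t,[(-170,-85,20),(-170,85,20),(170,80,78),(170,-80,78)],a([(334.1,306.6),(249,302),(262,126),(341,130)])),
 (s,[(-170,85,20),(-170,-85,20),(-60,80,78),(-60,-80,78),(170,80,78)],a([(322.6,304.1),(372.6,272.1),(282.6,260.4),(332.1,231.4),(214.6,227.1)]))],[.5,.1,0])
print("module",m,"\n",r.round(1))
c,r=fit([(t,[(0,0,20)],a([(327.8,267.1)])),(s,[(0,0,20)],a([(340.4,259.1)]))],[.4,0,0]); print("clipmark world",c[:2],r.round(1))
d=c[:2]-m[:2];C,S=np.cos(m[2]),np.sin(m[2]); print("clip local",C*d[0]+S*d[1],-S*d[0]+C*d[1])
f=lambda q:(q[0]/6+140-.42,q[1]/6+240-.42)
o,r=fit([(t,[(120,10,3),(120,-10,3),(45,9,36),(-45,9,36),(-45,-9,36)],a([f((40,88)),f((100,65)),f((87,290)),f((165,542)),f((240,522))]))],[.4,.3,.2])
print("opener",o,"\n",r.round(1)); print("side proj tip/handle back top",proj(s,tow(o,[(.12,0,.003),(-.045,0,.036),(.045,0,.036)])))
for nm,L,z in(("grip",(.02,0),.024),):
    w=tow(o,[(.02,0,.024)])[0]; print(w,manip.solve_ik(w+[0,0,manip.pinch_z],[np.pi,0,o[2]]))
w=tow(m,[(-.145,0,.045)])[0]; print(w,manip.solve_ik(w+[0,0,manip.pinch_z],[np.pi,0,m[2]]))
E
python3 fit.py
```

```text
module [ 0.61465965  0.03416992 -0.07837084] 
 [[-0.1  0.3]
 [-2.2 -0.5]
 [-2.2 -1. ]
 [ 0.8 -0.5]
 [ 0.4  0.3]
 [ 0.4 -2.5]
 [ 2.   0.1]
 [ 1.6  0.6]
 [-0.7 -0.9]]
clipmark world [ 0.51791979 -0.02701459] [[ 0.  -0.7]
 [ 0.6  1.4]]
clip local -0.09165275142267182 -0.0685705341813054
opener [0.44290617 0.28667146 0.36674226] 
 [[ 0.3 -0.2]
 [-0.6 -0. ]
 [ 0.1 -1. ]
 [ 2.6  0.5]
 [-1.2  0.4]]
side proj tip/handle back top [[218.69761353 341.68398513]
 [300.34950983 343.67017082]
 [253.97929142 335.16981718]]
[0.46157618 0.29384299 0.024     ] [ 4.99963502e-01  5.43120026e-01  1.69330029e+00 -4.44089210e-16
  9.05172335e-01  1.70401757e+00]
[0.47010472 0.04552206 0.045     ] [ 1.89626146e-02  3.73375255e-01  1.89668948e+00 -4.44089210e-16
  8.71527914e-01  1.66812978e+00]
```

```bash
cat >> h.py <<'E'
M=np.array([0.6147,0.0342,-0.0784]); O=np.array([0.4429,0.2867,0.3667]); PZ=manip.pinch_z; pi=np.pi
def opener_tcp(f,tip):  # tip = blade tip underside point in frame f (blade level along frame x)
    return tow(f,[np.array(tip)+[-.1,0,.024]])[0]+[0,0,PZ]
def save(*ns):
    for n in ns:
        cam,fn,x,y,w,h,k=n; i=manip.read_camera(cam)["image"][y:y+h,x:x+w,::-1]
        cv2.imwrite("pics/"+fn,cv2.resize(i,None,fx=k,fy=k,interpolation=cv2.INTER_CUBIC))
E
python3 - <<'E'
from h import *
g=opener_tcp(O,(.12,0,0))
manip.move_to(g+[0,0,.1],[pi,0,O[2]]); manip.servo_line(g+[0,0,.002],vel=.1)
manip.grab(40); print(manip.current_opening(),manip.current_grasp_force())
manip.servo_line(g+[0,0,.14],vel=.2)
manip.move_to(opener_tcp(M,(-.085,0,.1)),[pi,0,M[2]])
manip.servo_line(opener_tcp(M,(-.085,0,.0255)),vel=.1)
print(manip.current_time_s(),manip.current_force(),manip.current_position()-opener_tcp(M,(-.085,0,.0255)))
save(("top","t1.png",230,180,130,150,4),("side","s1.png",205,180,200,150,4))
a,b=cv2.imread("pics/t1.png"),cv2.imread("pics/s1.png")
c=np.zeros((600,1320,3),np.uint8); c[:,:520]=a; c[:,520:]=b; cv2.imwrite("pics/j1.png",cv2.resize(c,(800,364)))
E
```

```text
0.017862477167637454 39.9854850769043
8.1167 [-0.36419623  0.52654654 -1.50680293] [0.00018834 0.00012831 0.00042482]
```

View pics/s1.png

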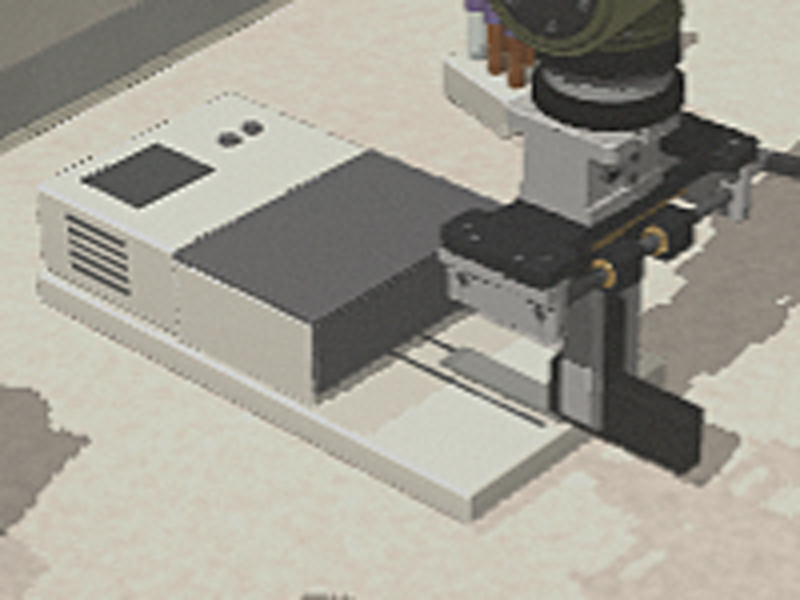

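The blade is level, just above the deck and in front of the slot, with its tip left corner near (317.3,268) px. I'll check this against the projection, then insert.

```bash
python3 - <<'E'
from h import *
s=manip.read_camera("side"); print(proj(s,tow(M,[(-.085,.01,.0265),(-.085,-.01,.0265)])))
hit=manip.servo_line(opener_tcp(M,(-.044,0,.0255)),vel=.04,guard=6)
print(hit,manip.current_force(),manip.current_position()-opener_tcp(M,(-.044,0,.0255)))
if not hit:
    f0=manip.current_force()
    for p in [(-.044,0,.05),(-.044,0,.085)]:
        hit=manip.servo_line(opener_tcp(M,p),vel=.06,guard=15); print(hit,manip.current_force()-f0)
        if hit: break
save(("side","s2.png",205,140,200,150,4))
print(manip.current_time_s())
E
```

```text
[[315.93532377 271.42497455]
 [321.91786498 267.65941356]]
False [-0.99684587  0.66263634 -1.37660001] [-1.51619981e-04  3.57496391e-05 -2.23280927e-05]
False [ 0.30941489 -1.59397484 -0.11445071]
False [ 1.113726   -0.27778504  0.49624196]
10.7833
```

View pics/s2.png

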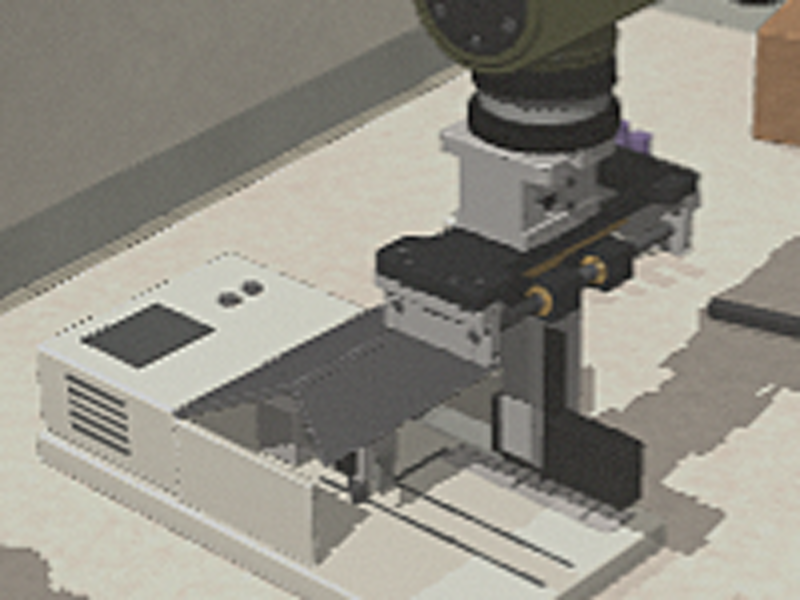

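The hood is rising on the blade (about 0.4 rad). I'll continue with the lift and the push-over.

```bash
python3 - <<'E'
from h import *
f0=manip.current_force()
for p,v in [((-.038,0,.115),.08),((-.028,0,.150),.08),((.0,0,.152),.08),((.04,0,.152),.08),((.074,0,.152),.06)]:
    hit=manip.servo_line(opener_tcp(M,p),vel=v,guard=15); print(hit,(manip.current_force()-f0).round(1))
    if hit: break
save(("side","s3.png",205,100,200,150,4))
print(manip.current_time_s())
E
```

```text
False [-0.1  1.  -0.8]
False [ 0.2  0.  -0.9]
False [-0.1  0.   0. ]
False [-0.   0.1 -1. ]
False [ 0.8 -0.4 -0.6]
13.8417
```

View pics/s3.png

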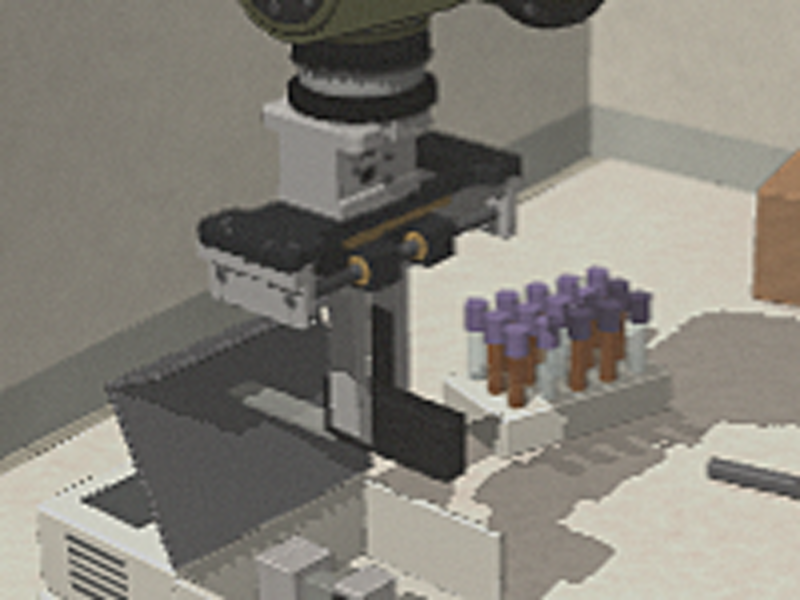

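The hood is well past upright. I'll withdraw, lay the opener back at its original place and look at the head.

```bash
python3 - <<'E'
from h import *
g=opener_tcp(O,(.12,0,0))
manip.servo_line(opener_tcp(M,(-.09,0,.152)),vel=.2)
manip.move_to(g+[0,0,.14],[pi,0,O[2]]); manip.servo_line(g+[0,0,.02],vel=.2)
print(manip.servo_line(g+[0,0,.0015],vel=.03,guard=8))
manip.open_gripper(); manip.servo_line(g+[0,0,.12],vel=.25)
print(manip.current_time_s())
save(("top","t4.png",240,120,110,190,4),("side","s4.png",200,130,180,180,4),("top","t4full.png",0,0,640,480,1),("side","s4full.png",0,0,640,480,1))
a=cv2.imread("pics/t4.png")[160:760]; b=cv2.imread("pics/t4full.png")[150:350,100:280]
c=np.zeros((600,800,3),np.uint8); c[:,:440]=a; c[:400,440:800]=cv2.resize(b,(360,400)); cv2.imwrite("pics/j4.png",c)
E
```

```text
True
18.9833
```

View pics/j4.png

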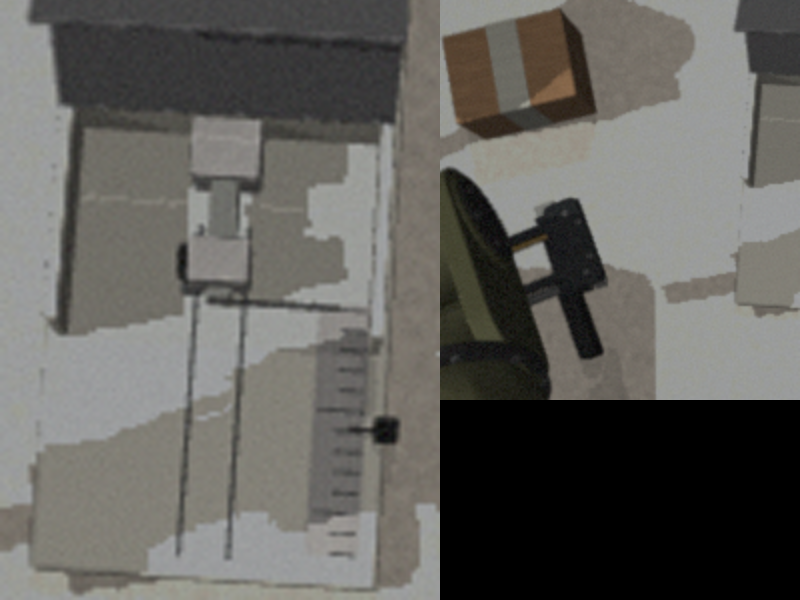

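View pics/s4full.png

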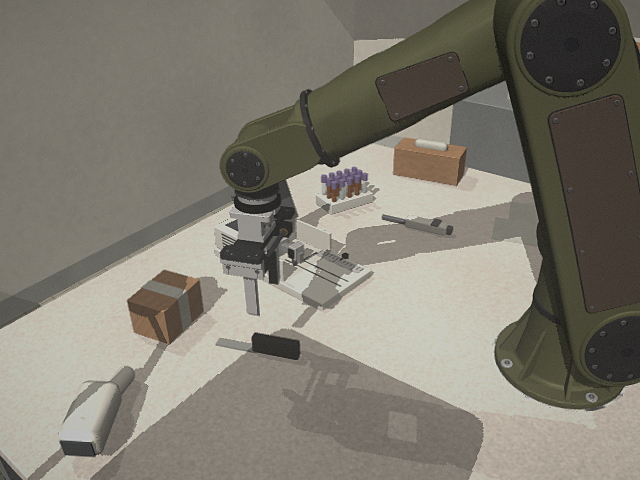

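The opener lies flat where it was, the carton and pipette are untouched and the hood is open. The head's top face spans about (190,235) to (247,282) in the crop, the pointer tip is at (365,308) and the clip line is at (350,430). Converting these to module coordinates.

```bash
python3 - <<'E'
from h import *
t=manip.read_camera("top")
def loc(px,z):
    p=np.array(px)/4+[240,160]-.375
    r=least_squares(lambda q:(proj(t,tow(M,[(q[0],q[1],z)]))[0]-p),[0,0]); return (r.x*1e3).round(1)
for n,px,z in [("ptr",(365,308),.022),("ptr20",(365,308),.025),("ptrL",(215,301),.022),("clip",(350,430.5),.021),("clip base",(372,431.5),.021),("h",(190,235),.064),("h",(250,237),.064),("h",(187,280),.064),("h",(247,282),.064),
 ("t50",(320,410),.02),("t50r",(362,412),.02),("t100",(307,513),.02),("t100r",(357,515.5),.02),("deckFR",(376,588),.02),("deckFL",(32,567),.02)]: print(n,loc(px,z))
w=tow(M,[(-.02,0,.05)])[0]; q=manip.solve_ik(w+[0,0,PZ],[pi,0,M[2]]); print(q)
print(manip.solve_ik(w+[0,0,PZ],[pi,0.15,M[2]]))
E
```

```text
ptr [-32.5 -71.3]
ptr20 [-33.  -71.2]
ptrL [-33.4   3. ]
clip [-93.6 -67.3]
clip base [-93.5 -78.1]
h [-9.6 14.8]
h [ -8.9 -13.9]
h [-31.5  14.7]
h [-30.8 -13.8]
t50 [-84.3 -52. ]
t50r [-84.  -72.7]
t100 [-135.2  -48.7]
t100r [-135.   -73.1]
deckFR [-169.6  -84.3]
deckFL [-169.7   83.5]
[-1.40163966e-03  5.91682228e-01  1.53658160e+00 -4.44089210e-16
  1.01332882e+00  1.64779469e+00]
[-0.00275818  0.61282572  1.50354329  0.0122404   1.17482777  1.64087061]
```

Geometry is consistent to about 1 mm. The clip reads about 59.3 mm. Next: squeeze and draw the arm out.

```bash
python3 - <<'E'
from h import *
T=lambda x,z=.051:tow(M,[(x,0.0003,z)])[0]+[0,0,PZ]
p=manip.current_position(); manip.servo_line(p+[0,0,.06],vel=.3)
manip.move_to(T(-.06,.17),[pi,0,M[2]])
manip.servo_line(T(-.0203,.14),vel=.15)
hit=manip.servo_line(T(-.0203),vel=.08,guard=8); print("hit",hit)
if not hit:
    manip.grab(30); manip.sleep(.3); f0=manip.current_force(); print(manip.current_opening(),manip.current_grasp_force(),f0)
    print(manip.servo_line(T(-.030),vel=.03,guard=15),manip.current_force()-f0)
    print(manip.servo_line(T(-.0203-.0593),vel=.04,guard=15),manip.current_force()-f0,manip.current_position()-T(-.0796))
print(manip.current_time_s(),manip.current_opening())
save(("top","t5.png",240,160,110,150,4),("side","s5.png",265,190,130,125,4))
a,b=cv2.imread("pics/t5.png"),cv2.imread("pics/s5.png")
c=np.zeros((600,960,3),np.uint8); c[:,:440]=a; c[:500,440:]=b; cv2.imwrite("pics/j5.png",cv2.resize(c,(800,500)))
E
```

```text
hit False
0.029397687036896807 30.000252574682236 [ 0.36978199  9.27888351 -0.82310766]
False [ 2.18716322 -0.81387298 -0.95322757]
False [ 3.93048945  1.39766621 -2.52209476] [ 9.77470509e-05  7.59820218e-04 -1.85790160e-05]
25.55 0.029936096755277294
```

View pics/j5.png

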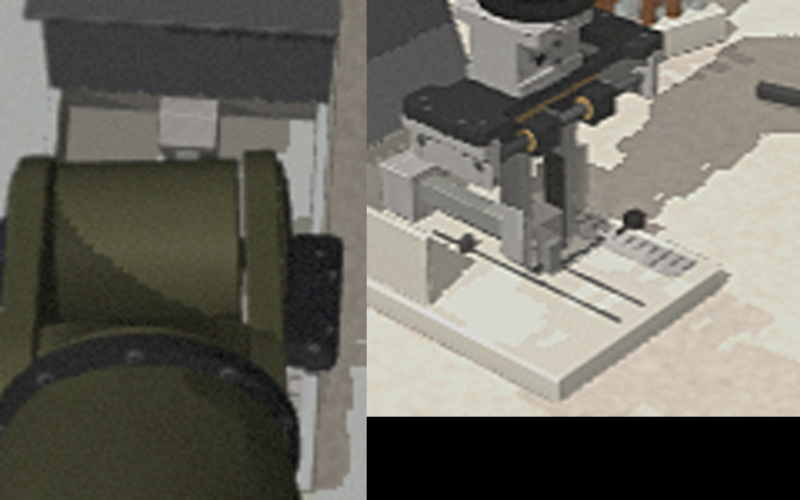

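The head has been drawn out with the button flush (opening 29.9 mm) and the spring pulling back at about 4 N. The pointer appears in line with the clip. I have no picture views left, so I'll check numerically from darkness profiles along module x.

```bash
python3 - <<'E'
from h import *
s=manip.read_camera("side"); now=cv2.cvtColor(s["image"],cv2.COLOR_RGB2GRAY).astype(np.float32); bef=cv2.imread("pics/s4full.png",0).astype(np.float32)
def prof(img,ys,z,xs):
    P=np.array([proj(s,tow(M,[(x/1e3,y/1e3,z) for x in xs])) for y in ys]).astype(np.float32)
    return cv2.remap(img,P[...,0],P[...,1],cv2.INTER_LINEAR).mean(0).round(0).astype(int)
xa=np.arange(-110,-78,2)
print(xa)
for y0 in(-24,-32,-40,-46,-52,-58,-64,-70,-74): print(y0,"now",prof(now,[y0-1,y0,y0+1],.022,xa))
xb=np.arange(-50,-18,2)
print(xb)
for y0 in(-24,-32,-40,-46,-52,-58,-64): print(y0,"home",prof(bef,[y0-1,y0,y0+1],.022,xb))
for y0 in(-64,-67,-70,-74): print(y0,"clip before",prof(bef,[y0-1,y0,y0+1],.021,xa))
E
```

```text
[-110 -108 -106 -104 -102 -100  -98  -96  -94  -92  -90  -88  -86  -84
  -82  -80]
-24 now [204 209 209 206 207 208 207 207 207 182 159 131  86  82 112 144]
-32 now [217 215 214 214 214 214 214 211 207 192 161 129  96  96 132 151]
-40 now [216 216 215 213 214 215 215 210 208 212 179 140 100 128 148 153]
-46 now [203 195 201 201 196 202 208 203 209 202 154 107  82  98 134 149]
-52 now [179 181 180 179 177 178 179 180 174 175 155 125  93  86 105 119]
-58 now [172 177 183 178 170 173 182 184 180 177 180 173 142 136 141 140]
-64 now [153 175 183 161 126 135 172 186 184 151 148 172 186 168 136 130]
-70 now [142 167 180 174 148 141 167 185 184 135  69  61 133 176 160 140]
-74 now [182 193 197 199 197 193 193 202 204 156  88  71 128 187 191 174]
[-50 -48 -46 -44 -42 -40 -38 -36 -34 -32 -30 -28 -26 -24 -22 -20]
-24 home [189 188 189 189 189 188 190 193 190 151 112  90  72  76 102 124]
-32 home [179 191 189 188 188 189 190 191 183 154 122 100  75  83 109 122]
-40 home [184 193 192 191 189 189 191 193 197 182 140 112  91 110 123 125]
-46 home [152 188 189 176 174 181 180 181 188 170 131  98  80 117 156 149]
-52 home [ 94 107 141 156 157 155 154 158 160 133  97  67  62 111 173 184]
-58 home [ 96  96 108 131 142 153 158 161 156 138 127 126 111 129 168 195]
-64 home [ 94 103 101  93 106 128 149 160 149 129 141 165 189 194 190 192]
-64 clip before [ 98 106 117 115 102  93 107 116 118 110  98 107 119 116 100  86]
-67 clip before [ 89 103 114 114  97  87 101 115 117 103  80  89 108 118 102  87]
-70 clip before [ 93  99 112 114 103  87  97 114 121 106  72  51  75 109 106  89]
-74 clip before [105 109 119 121 117 115 118 122 123 112  79  55  66 106 118 104]
```

```bash
python3 - <<'E'
from h import *
t=manip.read_camera("top")
def cen(img,ys,z,x0,w=5):
    xs=np.arange(x0-w,x0+w+.1,.25)
    P=np.array([proj(t,tow(M,[(x/1e3,y/1e3,z) for x in xs])) for y in ys]).astype(np.float32)
    v=cv2.remap(img,P[...,0],P[...,1],cv2.INTER_LINEAR).mean(0)
    b=np.interp(xs,[xs[0],xs[-1]],[v[:4].mean(),v[-4:].mean()]); d=np.clip(b-v,0,None); d[d<.3*d.max()]=0
    return round((d*xs).sum()/d.sum(),2), round(d.max())
for fn in("top0.png","t4full.png"):
    img=cv2.imread("pics/"+fn,0).astype(np.float32); print(fn)
    for y in(np.arange(-57,-53),np.arange(-62,-58),np.arange(-66,-62)):
        print("ticks y",y[0],[cen(img,y,.02,-34-k) for k in(40,50,60,70,80,90,100)])
    for y in(np.arange(-71,-68),np.arange(-74,-71),np.arange(-77,-74)): print("clip",y[0],cen(img,y,.021,-93.5))
    if fn[0]=="t":
        for y in(-26,-32,-38,-44,-48): print("ptr",y,cen(img,np.arange(y-2,y+2),.022,-33,6))
E
```

```text
top0.png
ticks y -57 [(np.float64(-75.3), 2), (np.float64(-83.89), 33), (np.float64(-92.81), 6), (np.float64(-101.8), 0), (np.float64(-113.58), 2), (np.float64(-121.57), 2), (np.float64(-134.12), 20)]
ticks y -62 [(np.float64(-73.44), 21), (np.float64(-83.6), 35), (np.float64(-93.72), 27), (np.float64(-104.0), 19), (np.float64(-114.24), 14), (np.float64(-124.36), 22), (np.float64(-134.38), 33)]
ticks y -66 [(np.float64(-73.48), 33), (np.float64(-83.83), 28), (np.float64(-93.6), 37), (np.float64(-103.99), 21), (np.float64(-114.27), 24), (np.float64(-124.52), 34), (np.float64(-134.49), 47)]
clip -71 (np.float64(-93.06), 81)
clip -74 (np.float64(-92.97), 73)
clip -77 (np.float64(-92.81), 72)
ptr -26 (np.float64(-33.45), 2)
ptr -32 (np.float64(-31.4), 2)
ptr -38 (np.float64(-30.9), 0)
ptr -44 (np.float64(-31.53), 2)
ptr -48 (np.float64(-34.73), 3)
t4full.png
ticks y -57 [(np.float64(-72.7), 2), (np.float64(-83.8), 31), (np.float64(-92.49), 2), (np.float64(-103.09), 1), (np.float64(-114.2), 0), (np.float64(-125.14), 2), (np.float64(-134.56), 32)]
ticks y -62 [(np.float64(-73.6), 20), (np.float64(-83.57), 28), (np.float64(-93.92), 19), (np.float64(-104.13), 15), (np.float64(-114.04), 10), (np.float64(-124.5), 16), (np.float64(-134.28), 50)]
ticks y -66 [(np.float64(-73.46), 26), (np.float64(-83.7), 26), (np.float64(-93.78), 29), (np.float64(-104.09), 15), (np.float64(-114.15), 17), (np.float64(-124.65), 27), (np.float64(-133.95), 50)]
clip -71 (np.float64(-93.09), 59)
clip -74 (np.float64(-93.17), 58)
clip -77 (np.float64(-93.18), 67)
ptr -26 (np.float64(-32.93), 64)
ptr -32 (np.float64(-33.15), 67)
ptr -38 (np.float64(-33.32), 80)
ptr -44 (np.float64(-33.57), 81)
ptr -48 (np.float64(-33.53), 73)
```

The clip reads 59.3 mm from the ticks. The side view shows the pointer moved about 59.1 mm, against 59.3 mm commanded. They line up, and the squeeze is held.

```bash
python3 - <<'E'
from cell import manip
print(manip.current_opening(),manip.current_grasp_force(),manip.current_time_s()); print(manip.finish_job())
E
```

```text
0.029903861191141416 29.999595433473587 25.75
the job is handed in; nothing more can be done
None
```

I levered the hood well past upright, laid the opener back where it was, and drew the probe arm out about 59 mm to the index clip (it reads 59.3 mm). I handed the job in at 25.8 s with the lock button still squeezed flush; the gripper hid the pointer from the top camera, so the line-up rests on the side view and the arm's own motion.

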